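# Square a leaded-glass panel into the corner of the assembly jig

### The arm

A 6-joint arm with a two-finger parallel gripper is mounted at the origin on the work surface. World frame = base frame: x ahead of the robot, y to its left, z up, the work surface at z = 0. Lengths are in m, angles in rad, forces in N, time in s.
With the tool pointing down it reaches from about 0.3 to 0.75 m from the base axis. Payload 8.5 kg.
Tool frame: the origin (TCP) lies between the finger pads; the fingertips stand 11 mm ahead of it and the grasp point (between the pads) lies 8 mm behind it; z points along the fingers, y is the direction in which the jaws open and shut (so a half turn about z gives the same grasp; the last joint's range is limited). The gripper opens to 88 mm and grips with 3 to 60 N. Pads are 18 mm wide; open, the fingers measure 123 mm over their backs; the gripper's body (75 mm by 187 mm) begins 45 mm behind the grasp point.
Start: joints at [-1.529, 0.381, 1.297, -0, 1.464, -0.215], TCP at [0.14, -0.532, 0.222] pointing down, gripper open.
Joint ranges: [-3.11, 3.11], [-0.89, 2.33], [0.22, 2.48], [-1.42, 4.56], [0.17, 2.85], [-2.88, 2.88]. Speed limits (rad/s): [2.39, 2.39, 3.14, 3.14, 3.14, 3.14].

### API

Orientations are given as a unit quaternion [w, x, y, z].
In Python, from station import ctrl gives the robot as it stands.
- The arm moves only by the shell command python3 -m crank 'ROWS' [FORCE]. ROWS is JSON, a list of rows, each a list of 7 numbers: the shift along the world's x, y, z in cm, then the turn, a rotation vector about the world's x, y, z in rad, then the closure, from -1 (fully open) to 1 (shut). In form: [[tx, ty, tz, ax, ay, az, claw], ...]. A call has 1 to 5 rows; each row shifts and turns the commanded pose from where the row before left it; what a row does not reach is not made up. A row lasts 1/8 s, in which the tool goes at most 62.5 mm and 10.7 degrees, less where a joint would pass 70% of its speed; a pose out of reach is approached as far as the arm can. A call is refused whole if a number of a shift passes 6.25 or a number of a turn 0.188, either way. A call with a gripper value outside its range is refused whole. The fingers move at their own pace and stop on an object; FORCE is the grip in N (left out, the last holds). Time passes only in rows, so rows that do not move let the fingers close. It gives the time, the measured TCP pose, the force and the opening at its end, in the units of the state.
- ctrl.sense(): the state, without advancing time (a new reading comes with each control period).
- ctrl.snapshot(name): name is "scene" or "top" or "wrist"; returns a dict with "frame" (480x640x3 uint8, red, green, blue), "vertical_fov" (degrees; the focal length in pixels is half the picture's height over the tangent of half this angle, whatever the lens; pixels are square), "cx", "cy" (the principal point, pixels), "rvec" (rotation vector, rad) and "tvec" (3), from world to camera coordinates, as OpenCV has them; the wrist camera has in their place "hand_eye" (4x4, takes a point from camera to tool coordinates, whose origin is the TCP and whose axes are the flange's). Camera axes: x right, y down, z forward; pixel columns grow to the right and rows downward; lengths in m; the calibration is good to about 2 mm. A picture is of the moment at which its call begins: read the wrist's pose just before it. There is no depth.
- ctrl.close_job(): hands the job in, once; it reports no verdict.
The state is a dict: "time_s": time; "qpos": joint angles; "joint_vel": joint speeds; "tau": joint torques, N m; "ee_pos": TCP position; "orientation": TCP orientation; "force": force on the tool from outside, world axes, zero at the start; "moment": the same for the moment, N m; "finger_gap": finger opening in m.
Only numpy, scipy, OpenCV 4.12 (cv2) and the standard library are available. Lean on these libraries where they do the work, as an engineer would, in place of code of your own. Each camera call takes 0.05 s, during which the arm holds its last target. There are 200 camera calls.

### The job

Take the beech setting paddle from its slanted rest and, holding it, gently nudge the leaded-glass panel along the board until its far long edge and its left short edge (as seen from the robot) lie tight along the two battens, square in the corner, ready for soldering. Push the panel only with the paddle - nothing of the robot may touch the glass or its frame - and never ram it. Then put the paddle back in its rest as it stood, and leave the other things on the bench where they are.

Things in the scene. Friction and masses are not known exactly. Their poses are not given: they have to be found in the camera images.
- jig: Fixed plywood board 360 (x) x 380 (y) x 12 mm, its top 12 mm above the table. Origin: centre of underside; x away from the robot, y to its left, within 0.22 rad. Two pale battens, 25 mm wide, 18 mm high above the board, make a square corner: far batten along y (inner face x = +135 mm, y -150 to +185), left batten along x (inner face y = +160 mm, x -120 to +135).
- jig_corner (a point): Point on the board's top surface where the inner faces of the two battens meet (the square inside corner); same axes as the board. The free area of the board lies on its -x and -y side.
- panel: Hand-made leaded-glass panel, grey zinc frame, 120 mm (its x) by 160 to 180 mm (its y; each panel differs, not reported), 8 mm thick, about 0.3 kg, loose, flat on the board, 5 to 60 mm short of both battens, up to 0.2 rad askew. Origin on its underside, 60 mm from its far (+x) and near edges, 80 mm from its left (+y) edge, 80 to 100 mm from its right edge. Slides with 1 to 6 N.
- panel_far_left (a point): The panel's outer corner at x = +60, y = +80 mm, half-way up its thickness (4 mm above its underside); belongs in the corner of the battens.
- panel_far_right (a point): The panel's outer corner at x = +60, y = -80 mm, half-way up.
- panel_near_left (a point): The panel's outer corner at x = -60, y = +80 mm, half-way up.
- paddle_center (a point): Centre of the beech setting paddle, a slab 14 mm thick (its x), 104 wide (y), 130 long (z, from pushing end to upper end), 0.13 kg; grey felt, flush, on the lowest 20 mm. It stands in the rest leaning 35 degrees from vertical, upper end towards the robot, lowest 45 mm in the slot; above that its middle is free on both faces. Too wide to grip except across its 14 mm thickness.
- paddle_foot (a point): Middle of the paddle's bottom (pushing) end, 65 mm below paddle_center along its z.
- rest: Fixed dark oak paddle rest left or right of the board, base 125 x 150 mm, about 100 mm high. Origin: centre of its underside; mouth faces its -x, roughly the robot. The paddle lies on two side rails 90 mm long, 70 mm apart (a 42 mm plate between them), and stands on a floor square to the slant. Slot 22 mm wide at the floor, 29 mm at the mouth, 116 mm between side cheeks.
- rest_slot (a point): Point on the slot's floor, 30 mm above the table, where the middle of the paddle's bottom end stands when the paddle lies on the rails; same axes as the rest. The slot's direction, from floor to mouth, is (-0.574, 0, 0.819) in these axes.
- iron_stand: Fixed soldering-iron stand with coil and yellow sponge, 100 x 150 mm, 80 mm high, on the other side of the board from the rest. Origin: centre of its underside. Not needed.
- foil_roll: Bystander: flat roll of copper foil, 68 mm across, 7 mm high, lying on the board. Origin: centre of its underside.
- offcut: Bystander: amber glass offcut, 60 x 45 x 5 mm, lying on the board. Origin: centre of its underside.
- cutter: Bystander: grey glass cutter, 130 mm long, 12 mm high, lying on the near left of the board. Origin: centre of its underside.
- pliers: Bystander: grozing pliers, about 165 mm long, lying near the board's right front. Origin: centre of its underside.
- flux_bottle: Bystander: amber bottle, 44 mm across, 100 mm high. Origin: centre of its underside.
- brush_jar: Bystander: glass jar, 72 mm across, 110 mm high, with a brush in it (165 mm to its tip). Origin: centre of its underside.
- nail_box: Bystander: clear open box of glazing nails, 65 x 90 x 32 mm. Origin: centre of its underside.
- night_light: Bystander: white plug-in night-light with a six-sided glass shade, 95 mm across, 120 mm high. Origin: centre of its underside.
There are look-alikes about, which are no part of the job. Of the things that look like the panel, the larger one is meant.

How it is judged:
By the outcome, as a careful person would: the job done as asked, in the order asked, and still so for the second after the job is handed in, with the robot touching nothing.
It also fails if it takes over 69 s, if anything falls off the work surface, if the arm or the gripper's body presses on something with over 40 N, if the wrist force passes 120 N, or if a joint passes its speed limit or range.

## Working session

There is one attempt and no reset: what is moved stays moved. The work goes in short steps, Python scripts to look and compute and a shell command to move; the robot and the scene stay as the last step left them, time stands still between calls to the robot, and variables do not carry over. Pictures are saved under pics/ and viewed, about 8 in all and at most 12, crops included, and the job is handed in when it is done.

```bash
mkdir -p pics; ls; python3 - <<'E'
from station import ctrl
import cv2,numpy as np
print(ctrl.sense())
for n in("scene","top"):
    s=ctrl.snapshot(n); f=s.pop("frame"); cv2.imwrite(f"pics/{n}0.png",f[:,:,::-1]); print(n,s)
    np.savez(f"{n}.npz",**s)
E
```

```text
pics
{'time_s': 0.0, 'qpos': array([-1.52930563e+00,  3.81180544e-01,  1.29823997e+00, -1.29968195e-05,
        1.46361792e+00, -2.15291534e-01]), 'joint_vel': array([ 0.00051827,  0.00016979,  0.00137316, -0.00083578, -0.00051879,
        0.00034417]), 'tau': array([ 1.07134965e-03, -4.37931204e+01, -2.24557489e+01,  7.13836751e-02,
        3.52619053e-02, -9.93967319e-05]), 'ee_pos': array([ 0.13966915, -0.53165478,  0.2214531 ]), 'orientation': array([-7.20724441e-04,  9.91768828e-01,  1.28039328e-01,  5.63043025e-05]), 'force': array([-0.05774453, -0.01381365, -0.2681549 ]), 'moment': array([-0.01730049, -0.02053127, -0.00954166]), 'finger_gap': 0.08813831151441615}
scene {'vertical_fov': 57.669532902618656, 'cx': 316.74959606848176, 'cy': 245.31462504883754, 'rvec': array([ 0.67226791,  2.71582672, -0.97158064]), 'tvec': array([ 0.42054533, -0.16490862,  1.43659821])}
top {'vertical_fov': 47.38790302848634, 'cx': 322.4596163207513, 'cy': 235.84198960682244, 'rvec': array([ 2.22479516, -2.19585515,  0.07262057]), 'tvec': array([0.01226538, 0.49374675, 1.2588044 ])}
```

View pics/top0.png

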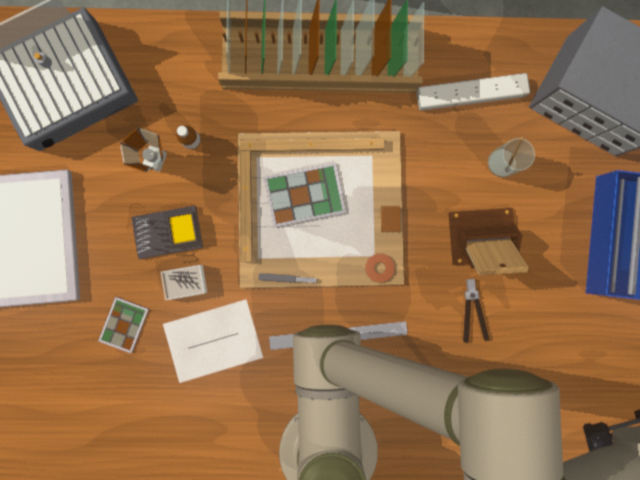

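View pics/scene0.png

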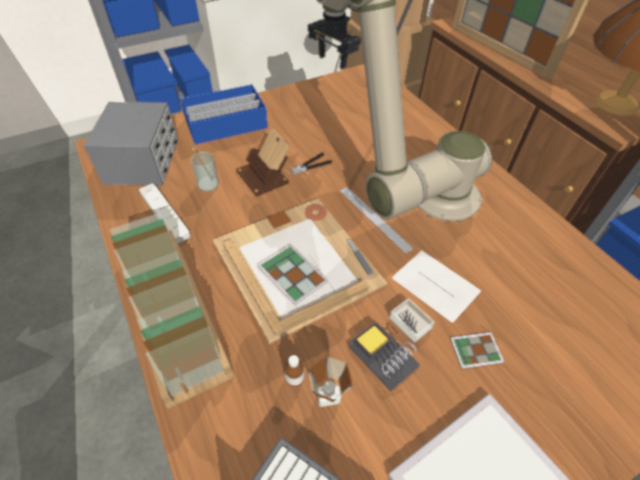

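Two things look like the panel: the one on the board at top-view (305,195) and a smaller one on the table at (124,325). The one on the board is larger and loose on the jig, so it is the one meant. The paddle and rest are right of the board at about (490,245). I'll confirm with one enlarged crop.

```bash
python3 - <<'E'
import cv2
f=cv2.imread("pics/top0.png")[125:305,230:530]
cv2.imwrite("pics/c1.png",cv2.resize(f,None,fx=2.6667,fy=2.6667,interpolation=cv2.INTER_CUBIC))
E
cat > h.py <<'E'
import numpy as np,cv2
from scipy.spatial.transform import Rotation as R
def cam(n,s=None):
    s=np.load(n+".npz") if s is None else s
    f=240/np.tan(np.radians(float(s["vertical_fov"]))/2)
    K=np.array([[f,0,float(s["cx"])],[0,f,float(s["cy"])],[0,0,1]])
    return K,R.from_rotvec(s["rvec"]).as_matrix(),np.array(s["tvec"])
def wristcam(s,p,q):
    f=240/np.tan(np.radians(float(s["vertical_fov"]))/2)
    K=np.array([[f,0,float(s["cx"])],[0,f,float(s["cy"])],[0,0,1]])
    T=np.eye(4);T[:3,:3]=R.from_quat(np.r_[q[1:],q[0]]).as_matrix();T[:3,3]=p
    C=np.linalg.inv(T@s["hand_eye"]); return K,C[:3,:3],C[:3,3]
def back(c,uv,z):
    K,Rm,t=c; uv=np.atleast_2d(uv).astype(float)
    d=(Rm.T@np.linalg.inv(K)@np.c_[uv,np.ones(len(uv))].T).T; o=-Rm.T@t
    return o+d*((z-o[2])/d[:,2])[:,None]
def proj(c,X):
    K,Rm,t=c; y=(K@(Rm@np.atleast_2d(X).T+t[:,None])).T; return y[:,:2]/y[:,2:]
E
```

```text
(no output)
```

View pics/c1.png

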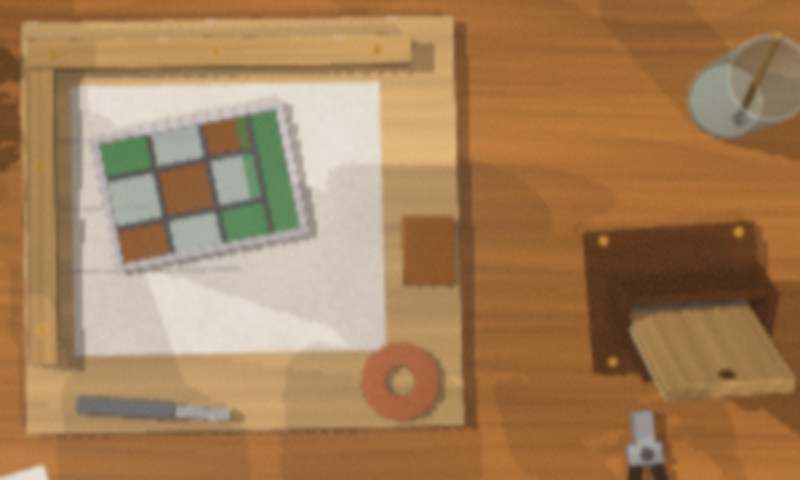

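Crop: the panel corners are FL(97,143), FR(285,98), NR(313,233) and NL(125,270). The board corners are (22,22), (453,17), (463,425) and (27,432). The rest base has corners at (583,233), (752,222) and (595,373), and the paddle's upper end runs from (665,397) to (793,388).

```bash
python3 - <<'E'
from h import *
np.set_printoptions(precision=4,suppress=True)
c=cam("top"); f=lambda P:np.array(P)/2.6667+[230,125]
b=back(c,f([(22,22),(453,17),(463,425),(27,432)]),.012);print("board",b[:,:2],[np.linalg.norm(b[i]-b[i-1]) for i in range(4)])
print("yaw", np.arctan2(*(b[0]-b[3])[[1,0]]),np.arctan2(*(b[1]-b[2])[[1,0]]),-np.arctan2(*(b[0]-b[1])[[0,1]]),-np.arctan2(*(b[3]-b[2])[[0,1]]))
p=back(c,f([(97,143),(285,98),(313,233),(125,270)]),.020);print("panel",p[:,:2],[np.linalg.norm(p[i]-p[i-1]) for i in range(4)])
print("yaw",-np.arctan2(*(p[0]-p[1])[[0,1]]),-np.arctan2(*(p[3]-p[2])[[0,1]]),np.arctan2(*(p[0]-p[3])[[1,0]]))
r=back(c,f([(583,233),(752,222),(595,373)]),.008);print("rest",r[:,:2],np.linalg.norm(r[0]-r[1]),np.linalg.norm(r[0]-r[2]),-np.arctan2(*(r[0]-r[1])[[0,1]]))
k=back(c,f([(665,397),(793,388)]),.03+.819*.13-.004);print("padtop",k, np.linalg.norm(k[0]-k[1]),-np.arctan2(*(k[0]-k[1])[[0,1]]))
for n,q in(("batten far",[(55,68),(410,62)]),("left",[(55,70),(57,365)])):print(n,back(c,f(q),.030)[:,:2])
E
```

```text
board [[ 0.73    0.2179]
 [ 0.7411 -0.1597]
 [ 0.3835 -0.1708]
 [ 0.3731  0.2068]] [np.float64(0.3570435201445446), np.float64(0.377824035447721), np.float64(0.35783385598050294), np.float64(0.37767127091889446)]
yaw 0.03127447647766248 0.030841590179266246 0.02961788013083566 0.027524635366603063
panel [[ 0.6236  0.1501]
 [ 0.6655 -0.0123]
 [ 0.5482 -0.0379]
 [ 0.5138  0.1241]] [np.float64(0.11281657116035708), np.float64(0.1677565942342787), np.float64(0.12010939239820005), np.float64(0.1656785037263112)]
yaw 0.2526766730528022 0.2090192423402483 0.23239653203071384
rest [[ 0.5527 -0.2762]
 [ 0.5646 -0.4258]
 [ 0.43   -0.2871]] 0.1501315340096071 0.12315232057822866 0.07932832001026371
padtop [[ 0.4126 -0.31    0.1325]
 [ 0.4209 -0.4119  0.1325]] 0.10229184493286465 0.08153353241718016
batten far [[ 0.6864  0.1864]
 [ 0.6969 -0.1197]]
left [[0.6847 0.1864]
 [0.4313 0.1801]]
```

Jig yaw is about 0.03 with its corner near (0.687,0.187). The panel is askew about +0.2 rad relative to the jig. The rest yaw is about 0.08 and the paddle foot is near (0.497,-0.355,0.03). The sizes agree with those given. Next I move to a pregrasp, aligned to the slant.

```bash
python3 -m crank '[[3.06,2.1,0.5,0,0,0.174,-1],[3.06,2.1,0.5,0,0,0.174,-1],[3.06,2.1,0.5,0,0,0.174,-1],[3.06,2.1,0.5,0,0,0.174,-1],[3.06,2.1,0.5,0,0,0.174,-1]]' >/dev/null
python3 -m crank '[[3.06,2.1,0.5,0,0,0.174,-1],[3.06,2.1,0,0,0,0.174,-1],[3.06,2.1,0,0,0,0.176,-1],[0,0,0,0.0122,-0.152,0,-1],[0,0,0,0.0122,-0.152,0,-1]]' > /dev/null
python3 -m crank '[[0,0,0,0.0122,-0.152,0,-1],[0,0,0,0.0122,-0.153,0,-1],[0,0,0,0,0,0,-1],[0,0,0,0,0,0,-1]]'
python3 - <<'E'
from station import ctrl
import cv2
from h import *
st=ctrl.sense(); s=ctrl.snapshot("wrist"); cv2.imwrite("pics/w1.png",s.pop("frame")[:,:,::-1])
np.savez("w1.npz",p=st["ee_pos"],q=st["orientation"],**s)
print(st["qpos"],R.from_quat(np.r_[st["orientation"][1:],st["orientation"][0]]).as_matrix(),s)
E
```

```text
time_s: 1.85
ee_pos: [0.3846, -0.3642, 0.2522]
orientation: [0.203, 0.647, 0.701, 0.22]
force: [-0.5, 0.3, -0.0]
finger_gap: 0.0881
[-1.286111    0.20785353  1.60637694  0.62965133  1.25483281 -1.54581655] [[-8.00673190e-02  8.17820552e-01  5.69876100e-01]
 [ 9.96789395e-01  6.58954342e-02  4.54828937e-02]
 [-3.55387843e-04  5.71688146e-01 -8.20470924e-01]] {'vertical_fov': 67.48989788389429, 'cx': 319.7985697823529, 'cy': 235.36566823502366, 'hand_eye': array([[-6.11011208e-04, -9.60131150e-01, -2.79549282e-01,
         7.18376417e-02],
       [ 9.99999082e-01, -2.48606916e-04, -1.33184174e-03,
        -6.98723300e-04],
       [ 1.20924486e-03, -2.79549840e-01,  9.60130421e-01,
        -1.61564779e-01],
       [ 0.00000000e+00,  0.00000000e+00,  0.00000000e+00,
         1.00000000e+00]])}
```

View pics/w1.png

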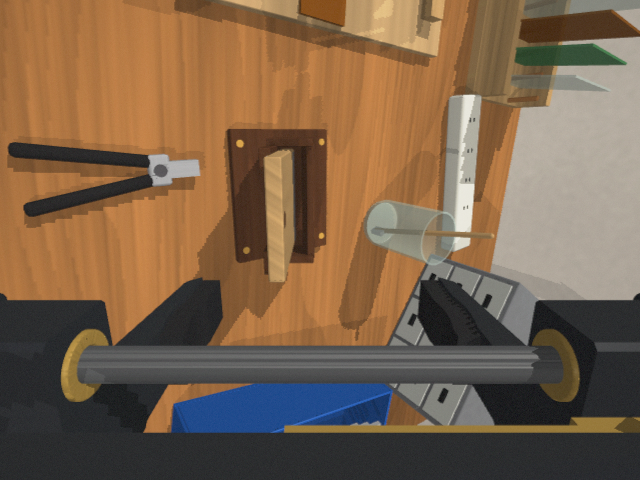

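The wrist view looks down the slant. The paddle's upper end is roughly (265–295,150)–(270–287,280), and the rest base corners are near (228,129), (327,128) and (236,262). I'll compare these with the model.

```bash
python3 - <<'E'
from h import *
np.set_printoptions(precision=4,suppress=True)
w=np.load("w1.npz"); c=wristcam(w,w["p"],w["q"])
b=back(c,[(228,129),(327,128),(236,262),(327,246)],.008)[:,:2]; print(b)
Rz=R.from_euler("z",.08).as_matrix(); foot=np.array([.497,-.3545,.03])
P=lambda x,y,z: foot+Rz@(x*np.array([.819,0,.574])+np.array([0,y,0])+z*np.array([-.574,0,.819]))
pts=[P(sx*.007,sy*.052,.13) for sy in(1,-1) for sx in(-1,1)]+[P(.007,y,.045) for y in (.052,-.052)]
uv=proj(c,pts);print(uv)
f=cv2.imread("pics/w1.png")
for u in uv: cv2.circle(f,tuple(int(round(a*16)) for a in u),24,(0,0,255),-1,shift=4)
cv2.imwrite("pics/w1c.png",cv2.resize(f[110:310,200:360],None,fx=3.7,fy=3,interpolation=cv2.INTER_CUBIC) if 0 else cv2.resize(f[110:305,200:390],None,fx=3,fy=3,interpolation=cv2.INTER_CUBIC))
E
```

```text
[[ 0.4303 -0.2867]
 [ 0.5575 -0.275 ]
 [ 0.4407 -0.434 ]
 [ 0.5708 -0.4282]]
[[266.1002 157.0727]
 [284.5377 157.0725]
 [271.3115 283.4718]
 [287.9723 283.4943]
 [293.001  150.9938]
 [295.0621 250.9632]]
```

View pics/w1c.png

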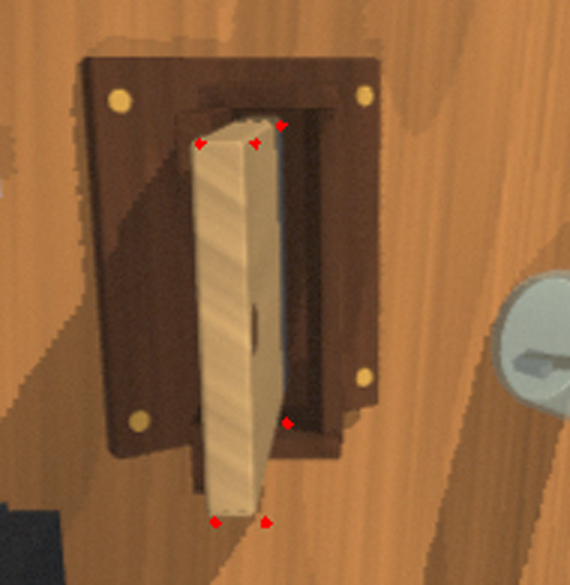

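The model fits to within 2–3 px. The actual paddle sits about 1.5–2 mm lower across its thickness, so I've corrected for that. Next I descend along the slant and grip.

```bash
python3 -m crank '[[0,0.1,-3.1,0,0,0,-1],[-0.1,0.05,-3.1,0,0,0,-1],[1.57,0.125,-2.25,0,0,0,-1],[1.57,0.125,-2.25,0,0,0,-1],[1.57,0.125,-2.25,0,0,0,-1]]'
python3 -m crank '[[0.8,0.06,-1.12,0,0,0,-1],[0.8,0.06,-1.12,0,0,0,-1],[0,0,0,0,0,0,-1],[0,0,0,0,0,0,-1]]'
python3 -m crank '[[0,0,0,0,0,0,0.3],[0,0,0,0,0,0,1],[0,0,0,0,0,0,1],[0,0,0,0,0,0,1],[0,0,0,0,0,0,1]]' 25
```

```text
time_s: 2.52
ee_pos: [0.432, -0.3585, 0.1221]
orientation: [0.204, 0.646, 0.702, 0.221]
force: [0.2, 0.4, -0.4]
finger_gap: 0.088
time_s: 3.02
ee_pos: [0.4465, -0.3578, 0.1007]
orientation: [0.204, 0.647, 0.701, 0.221]
force: [0.5, -0.3, 0.7]
finger_gap: 0.0881
time_s: 3.65
ee_pos: [0.4466, -0.3575, 0.1001]
orientation: [0.204, 0.647, 0.701, 0.221]
force: [0.8, 0.4, 0.3]
finger_gap: 0.0405
```

```bash
python3 -m crank '[[0,0,0,0,0,0,1],[0,0,0,0,0,0,1],[0,0,0,0,0,0,1],[0,0,0,0,0,0,1],[0,0,0,0,0,0,1]]' 25
python3 -m crank '[[0,0,0,0,0,0,1],[0,0,0,0,0,0,1],[0,0,0,0,0,0,1]]' 60
```

```text
time_s: 4.28
ee_pos: [0.4465, -0.3575, 0.1001]
orientation: [0.204, 0.647, 0.701, 0.221]
force: [-0.8, -0.0, -0.3]
finger_gap: 0.014
time_s: 4.65
ee_pos: [0.4466, -0.3575, 0.1001]
orientation: [0.204, 0.647, 0.701, 0.221]
force: [-0.5, -1.3, -0.5]
finger_gap: 0.0136
```

Gripped at a 14 mm gap with low force. Next I withdraw along the slant, swing the paddle upright and carry it to the near side of the panel.

```bash
python3 -m crank '[[-1.144,-0.092,1.638,0,0,0,1],[-1.144,-0.092,1.638,0,0,0,1],[-1.144,-0.092,1.638,0,0,0,1],[-1.144,-0.092,1.638,0,0,0,1],[-1.144,-0.092,1.638,0,0,0,1]]'
python3 -m crank '[[0,1,0.5,-0.0122,0.152,-0.0125,1],[0,1,0.5,-0.0122,0.152,-0.0125,1],[0,1,0,-0.0122,0.152,-0.0125,1],[0,1,0,-0.0122,0.155,-0.0125,1]]'
python3 -m crank '[[1,4.5,0,0,0,0,1],[1,4.5,0,0,0,0,1],[1,4.5,0,0,0,0,1],[1,4.5,0,0,0,0,1],[1,4.5,0,0,0,0,1]]'
python3 -m crank '[[1,4.5,-2,0,0,0,1],[1,4,-2,0,0,0,1],[1,3.5,-2,0,0,0,1],[1.4,3.7,-2,0,0,0,1],[0,0,0,0,0,0,1]]'
python3 - <<'E'
from station import ctrl
import cv2
from h import *
np.set_printoptions(precision=4,suppress=True)
st=ctrl.sense(); s=ctrl.snapshot("wrist"); cv2.imwrite("pics/w2.png",s.pop("frame")[:,:,::-1])
np.savez("w2.npz",p=st["ee_pos"],q=st["orientation"],**s)
print(R.from_quat(np.r_[st["orientation"][1:],st["orientation"][0]]).as_matrix(),st["force"],st["ee_pos"],st["qpos"])
E
```

```text
time_s: 5.28
ee_pos: [0.389, -0.3619, 0.1825]
orientation: [0.204, 0.647, 0.701, 0.221]
force: [0.2, 0.3, -1.5]
finger_gap: 0.0133
time_s: 5.78
ee_pos: [0.3894, -0.3218, 0.1926]
orientation: [0.004, 0.696, 0.718, -0.008]
force: [0.1, -0.8, -1.0]
finger_gap: 0.0135
time_s: 6.4
ee_pos: [0.4395, -0.0954, 0.192]
orientation: [0.005, 0.695, 0.719, -0.006]
force: [0.1, -0.1, -0.7]
finger_gap: 0.0137
time_s: 7.02
ee_pos: [0.4829, 0.0619, 0.1107]
orientation: [0.003, 0.694, 0.72, -0.006]
force: [0.0, -0.8, -2.5]
finger_gap: 0.0132
[[-0.0362  0.9993 -0.0041]
 [ 0.9992  0.0362 -0.0139]
 [-0.0137 -0.0046 -0.9999]] [ 0.0252 -0.7812 -2.4752] [0.4829 0.0619 0.1107] [-0.1081  0.3938  1.6393 -0.0159  1.1111 -0.1372]
```

View pics/w2.png

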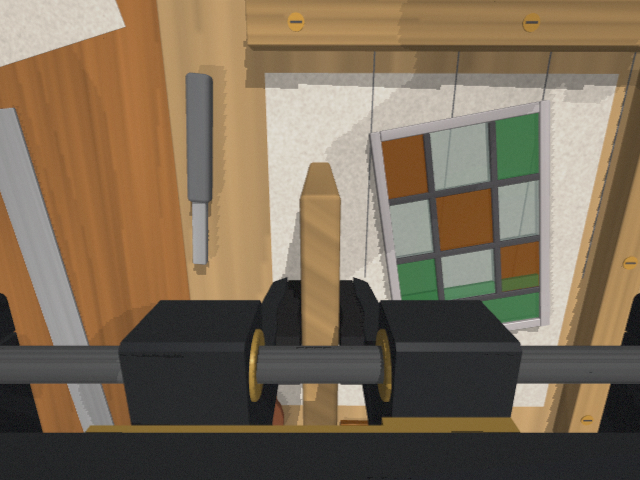

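The paddle is upright with its foot over the board. The near-left panel corner is at about (371,133), the far-left at (549,100), and the near edge runs to (400,300). The cutter is clear at (200,165).

```bash
python3 - <<'E'
from h import *
np.set_printoptions(precision=4,suppress=True)
w=np.load("w2.npz"); c=wristcam(w,w["p"],w["q"])
print(back(c,[(371,133),(549,100),(400,300),(549,322)],.020)[:,:2])
print("board",back(c,[(245,50)],.012)[:,:2],"left batten top edge",back(c,[(248,45),(620,45)],.03)[:,:2])
print("far batten top inner",back(c,[(636,50),(545,405)],.03)[:,:2])
# paddle model foot corners
T=R.from_quat(np.r_[w["q"][1:],w["q"][0]]).as_matrix()
print("foot z",(w["p"]+T[:,2]*.086)[2])
print(proj(c,[w["p"]+T@np.array([x,y,.086]) for x in(.052,) for y in(-.007,.007)]))
print(proj(c,[w["p"]+T@np.array([x,y,-.044]) for x in(.052,) for y in(-.007,.007)]))
E
```

```text
[[ 0.5141  0.1324]
 [ 0.6286  0.1572]
 [ 0.5461  0.0094]
 [ 0.6648 -0.0052]]
board [[0.4291 0.1813]] left batten top edge [[0.4346 0.1809]
 [0.6584 0.1886]]
far batten top inner [[ 0.6687  0.1863]
 [ 0.6712 -0.0756]]
foot z 0.024683605857309804
[[309.811  161.4623]
 [330.5029 161.4526]]
[[298.7833 193.734 ]
 [341.3202 193.7191]]
```

```bash
python3 -m crank '[[0,0,-0.4,0.013,-0.004,-0.005,1],[0,0,-0.3,0,0,0,1],[0,0,-0.2,0,0,0,1],[0,0,0,0,0,0,1]]'
python3 -m crank '[[0.6,0.02,0,0,0,0,1],[0.6,0.02,0,0,0,0,1],[0.4,0.01,0,0,0,0,1],[0.3,0.01,0,0,0,0,1],[0,0,0,0,0,0,1]]'
```

```text
time_s: 7.58
ee_pos: [0.4833, 0.0596, 0.1031]
orientation: [0.002, 0.697, 0.717, 0.0]
force: [0.1, -0.4, -1.7]
finger_gap: 0.0135
time_s: 8.2
ee_pos: [0.5025, 0.0605, 0.103]
orientation: [0.002, 0.697, 0.717, 0.0]
force: [-0.6, 0.4, -1.4]
finger_gap: 0.0137
```

```bash
python3 -m crank '[[0,0,-0.15,0,0,0,1],[0,0,-0.1,0,0,0,1],[0.2,0.01,0,0,0,0,1],[0.2,0,0,0,0,0,1],[0.2,0.01,0,0,0,0,1]]'
for i in 1 2 ; do :; done
python3 -m crank '[[0.2,0,0,0,0,0,1],[0.2,0.01,0,0,0,0,1],[0.2,0.01,0,0,0,0,1],[0.2,0,0,0,0,0,1],[0.2,0.01,0,0,0,0,1]]'
python3 -m crank '[[0.2,0,0,0,0,0,1],[0.2,0.01,0,0,0,0,1],[0.2,0.01,0,0,0,0,1],[0.2,0,0,0,0,0,1],[0.2,0.01,0,0,0,0,1]]'
```

```text
time_s: 8.82
ee_pos: [0.5086, 0.0607, 0.1006]
orientation: [0.002, 0.697, 0.717, 0.0]
force: [-0.7, 0.5, -1.0]
finger_gap: 0.0135
time_s: 9.45
ee_pos: [0.5183, 0.0611, 0.1004]
orientation: [0.001, 0.697, 0.717, 0.0]
force: [-1.6, -0.0, -1.6]
finger_gap: 0.0134
time_s: 10.07
ee_pos: [0.5285, 0.0613, 0.1006]
orientation: [0.002, 0.697, 0.717, 0.0]
force: [-0.7, 0.2, -0.6]
finger_gap: 0.0131
```

```bash
python3 -m crank '[[0.2,0,0,0,0,0,1],[0.2,0.01,0,0,0,0,1],[0.2,0.01,0,0,0,0,1],[0.2,0,0,0,0,0,1],[0.2,0.01,0,0,0,0,1]]'
python3 -m crank '[[0.2,0,0,0,0,0,1],[0.2,0.01,0,0,0,0,1],[0.2,0.01,0,0,0,0,1],[0.2,0,0,0,0,0,1],[0.2,0.01,0,0,0,0,1]]'
python3 - <<'E'
from station import ctrl
import cv2
from h import *
np.set_printoptions(precision=4,suppress=True)
st=ctrl.sense(); s=ctrl.snapshot("wrist"); cv2.imwrite("pics/w3.png",s.pop("frame")[:,:,::-1])
np.savez("w3.npz",p=st["ee_pos"],q=st["orientation"],**s)
print(R.from_quat(np.r_[st["orientation"][1:],st["orientation"][0]]).as_matrix(),st["force"],st["ee_pos"],st["qpos"])
E
```

```text
time_s: 10.7
ee_pos: [0.5385, 0.0616, 0.1006]
orientation: [0.002, 0.697, 0.717, 0.0]
force: [-1.6, 1.1, -0.5]
finger_gap: 0.0136
time_s: 11.32
ee_pos: [0.5484, 0.0618, 0.1005]
orientation: [0.002, 0.697, 0.717, 0.0]
force: [-3.1, 0.1, 0.2]
finger_gap: 0.0138
[[-0.028   0.9996  0.0025]
 [ 0.9996  0.028  -0.0019]
 [-0.002   0.0024 -1.    ]] [-3.144   0.0512  0.2456] [0.5484 0.0618 0.1005] [-0.1014  0.5005  1.4792 -0.0018  1.1592 -0.1287]
```

View pics/w3.png

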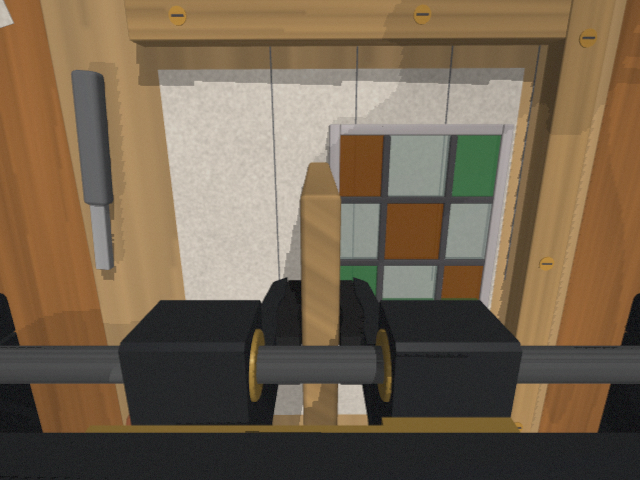

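The panel is now square against the paddle face. Its left edge is at row ~126, FL is at about (512,126), and the left batten's base is at row ~65. About 15 mm of gap remains to the far batten, so I continue in smaller steps.

```bash
python3 -m crank '[[0.2,0,0,0,0,0,1],[0.2,0.01,0,0,0,0,1],[0.2,0.01,0,0,0,0,1],[0.2,0,0,0,0,0,1],[0.1,0.01,0,0,0,0,1]]'
python3 -m crank '[[0.1,0,0,0,0,0,1],[0.1,0.01,0,0,0,0,1],[0.1,0,0,0,0,0,1],[0.1,0,0,0,0,0,1]]'
python3 -m crank '[[0.1,0,0,0,0,0,1],[0.1,0,0,0,0,0,1]]'
```

```text
time_s: 12.0
ee_pos: [0.5575, 0.0622, 0.1005]
orientation: [0.002, 0.697, 0.717, 0.0]
force: [-2.3, -0.4, -0.1]
finger_gap: 0.0137
time_s: 12.5
ee_pos: [0.5614, 0.0623, 0.1005]
orientation: [0.002, 0.697, 0.717, 0.0]
force: [-2.0, -0.9, -1.4]
finger_gap: 0.0136
time_s: 12.75
ee_pos: [0.5634, 0.0623, 0.1006]
orientation: [0.002, 0.697, 0.717, 0.0]
force: [-1.0, -0.1, -1.8]
finger_gap: 0.0134
```

```bash
python3 -m crank '[[0.1,0,0,0,0,0,1],[0.1,0,0,0,0,0,1]]'
python3 -m crank '[[0.1,0,0,0,0,0,1],[0.05,0,0,0,0,0,1]]'
```

```text
time_s: 13.0
ee_pos: [0.5655, 0.0623, 0.1005]
orientation: [0.002, 0.697, 0.717, 0.0]
force: [-1.7, 0.1, -2.1]
finger_gap: 0.0134
time_s: 13.25
ee_pos: [0.5666, 0.0623, 0.1005]
orientation: [0.001, 0.697, 0.717, -0.0]
force: [-4.2, 0.0, 1.1]
finger_gap: 0.0132
```

```bash
python3 -m crank '[[0.05,0,0,0,0,0,1],[0,0,0,0,0,0,1]]'
python3 -m crank '[[0.05,0,0,0,0,0,1],[0,0,0,0,0,0,1]]'
```

```text
time_s: 13.5
ee_pos: [0.5669, 0.0623, 0.1005]
orientation: [0.001, 0.697, 0.717, -0.0]
force: [-4.3, 0.3, 1.3]
finger_gap: 0.0136
time_s: 13.75
ee_pos: [0.5672, 0.0623, 0.1005]
orientation: [0.001, 0.697, 0.717, -0.0]
force: [-6.8, -0.6, 2.3]
finger_gap: 0.0132
```

Force rises with the position stalled at 0.567, so the far edge is seated. I back off, lift, turn a quarter, and go to the right of the panel.

```bash
python3 -m crank '[[-0.5,-0.02,0,0,0,0,1],[-1.5,-0.05,0,0,0,0,1],[-2,-0.06,1,0,0,0,1],[0,0,2.5,0,0,0,1],[0,0,2.5,0,0,0,1]]'
python3 -m crank '[[1.1,-1.6,0,0,0,0.175,1],[1.1,-1.6,0,0,0,0.175,1],[1.1,-1.6,0,0,0,0.175,1],[1.1,-1.6,0,0,0,0.175,1],[1.1,-1.6,0,0,0,0.175,1]]'
python3 -m crank '[[1.1,-1.2,0,0,0,0.175,1],[1.1,-1.2,0,0,0,0.175,1],[1.1,-1.2,0,0,0,0.175,1],[1.1,-1.2,0,0,0,0.173,1],[0,0,0,0,0,0,1]]'
python3 - <<'E'
from station import ctrl
import cv2
from h import *
np.set_printoptions(precision=4,suppress=True)
st=ctrl.sense(); s=ctrl.snapshot("wrist"); cv2.imwrite("pics/w4.png",s.pop("frame")[:,:,::-1])
np.savez("w4.npz",p=st["ee_pos"],q=st["orientation"],**s)
print(R.from_quat(np.r_[st["orientation"][1:],st["orientation"][0]]).as_matrix(),st["force"],st["ee_pos"],st["qpos"])
E
```

```text
time_s: 14.38
ee_pos: [0.5285, 0.0609, 0.1616]
orientation: [0.003, 0.697, 0.717, 0.001]
force: [-0.1, -0.6, -1.5]
finger_gap: 0.0132
time_s: 15.0
ee_pos: [0.584, -0.0197, 0.1608]
orientation: [0.003, 0.325, 0.946, 0.001]
force: [0.6, 0.7, -0.7]
finger_gap: 0.0133
time_s: 15.62
ee_pos: [0.6277, -0.0677, 0.1604]
orientation: [0.002, -0.014, 1.0, 0.001]
force: [-1.1, 0.1, -1.3]
finger_gap: 0.0133
[[-0.9996 -0.0278  0.0036]
 [-0.0277  0.9996  0.0022]
 [-0.0037  0.0021 -1.    ]] [-1.1365  0.1281 -1.3435] [ 0.6277 -0.0677  0.1604] [-0.2961  0.5674  1.1582  0.0032  1.4132 -1.8952]
```

View pics/w4.png

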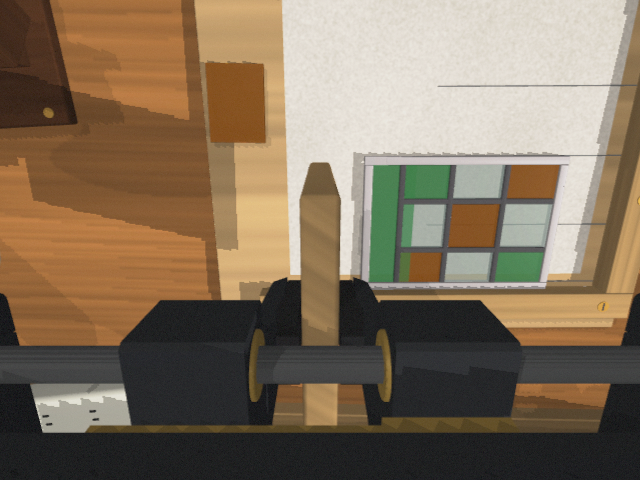

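Image up is now toward the robot and right is +y. The panel's right edge runs from (366,157) to (362,287) and its left edge from (568,157) to (545,287). The far edge lies along the far batten at row ~289. The offcut at (235,100) is clear.

```bash
python3 - <<'E'
from h import *
np.set_printoptions(precision=4,suppress=True)
w=np.load("w4.npz"); c=wristcam(w,w["p"],w["q"])
p=back(c,[(364,157),(362,287),(568,157),(545,287)],.020)[:,:2];print(p,np.linalg.norm(p[0]-p[2]),np.linalg.norm(p[1]-p[3]),np.linalg.norm(p[0]-p[1]))
T=R.from_quat(np.r_[w["q"][1:],w["q"][0]]).as_matrix()
print([w["p"]+T@np.array([x,.007,.086]) for x in(-.052,.052)])
print(back(c,[(612,290)],.03))
E
```

```text
[[ 0.5756 -0.0326]
 [ 0.6918 -0.0272]
 [ 0.5711  0.1353]
 [ 0.6875  0.1401]] 0.1679998459310401 0.16743087272621632 0.11633620047374985
[array([ 0.6798, -0.0591,  0.0746]), array([ 0.5758, -0.062 ,  0.0742])]
[[0.6844 0.1932 0.03  ]]
```

```bash
python3 -m crank '[[0,0,-2.5,0,0,0,1],[0,0,-2.5,0,0,0,1],[0,0,-0.7,0,0,0.001,1],[0,0,-0.28,0,0,0,1],[0,0,0,0,0,0,1]]'
python3 -m crank '[[-0.02,0.6,0,0,0,0,1],[-0.01,0.5,0,0,0,0,1],[-0.01,0.4,0,0,0,0,1],[-0.01,0.3,0,0,0,0,1],[-0.01,0.2,0,0,0,0,1]]'
python3 -m crank '[[-0.01,0.2,0,0,0,0,1],[0,0.2,0,0,0,0,1],[-0.01,0.2,0,0,0,0,1],[0,0.2,0,0,0,0,1],[-0.01,0.2,0,0,0,0,1]]'
python3 -m crank '[[-0.01,0.2,0,0,0,0,1],[0,0.2,0,0,0,0,1],[-0.01,0.2,0,0,0,0,1],[0,0.2,0,0,0,0,1],[-0.01,0.2,0,0,0,0,1]]'
python3 -m crank '[[-0.01,0.2,0,0,0,0,1],[0,0.2,0,0,0,0,1],[-0.01,0.2,0,0,0,0,1],[0,0.2,0,0,0,0,1],[-0.01,0.2,0,0,0,0,1]]'
```

```text
time_s: 16.3
ee_pos: [0.6272, -0.0669, 0.1016]
orientation: [0.002, -0.015, 1.0, 0.001]
force: [0.2, 0.2, -1.1]
finger_gap: 0.0133
time_s: 16.92
ee_pos: [0.6263, -0.0468, 0.1008]
orientation: [0.001, -0.016, 1.0, 0.001]
force: [0.3, -0.8, 0.0]
finger_gap: 0.0135
time_s: 17.55
ee_pos: [0.626, -0.0369, 0.1007]
orientation: [0.001, -0.016, 1.0, 0.001]
force: [-0.2, -1.3, -0.9]
finger_gap: 0.0134
time_s: 18.18
ee_pos: [0.6257, -0.0269, 0.1008]
orientation: [0.001, -0.016, 1.0, 0.001]
force: [0.0, -1.8, -1.5]
finger_gap: 0.0132
time_s: 18.8
ee_pos: [0.6254, -0.0168, 0.1007]
orientation: [0.001, -0.016, 1.0, 0.001]
force: [-0.2, -2.4, -0.8]
finger_gap: 0.0135
```

```bash
python3 -m crank '[[-0.01,0.2,0,0,0,0,1],[0,0.2,0,0,0,0,1],[-0.01,0.2,0,0,0,0,1],[0,0.2,0,0,0,0,1],[-0.01,0.2,0,0,0,0,1]]'
python3 -m crank '[[-0.01,0.2,0,0,0,0,1],[0,0.2,0,0,0,0,1],[-0.01,0.2,0,0,0,0,1],[0,0.2,0,0,0,0,1],[-0.01,0.1,0,0,0,0,1]]'
python3 -m crank '[[0,0.1,0,0,0,0,1],[-0.01,0.1,0,0,0,0,1],[0,0.1,0,0,0,0,1]]'
```

```text
time_s: 19.42
ee_pos: [0.6251, -0.0068, 0.1007]
orientation: [0.001, -0.016, 1.0, 0.001]
force: [-0.2, -1.2, -0.6]
finger_gap: 0.0136
time_s: 20.05
ee_pos: [0.6248, 0.0022, 0.1007]
orientation: [0.001, -0.016, 1.0, 0.001]
force: [-0.5, -0.9, -1.6]
finger_gap: 0.0136
time_s: 20.42
ee_pos: [0.6247, 0.0051, 0.1007]
orientation: [0.001, -0.016, 1.0, 0.001]
force: [0.0, -1.2, -0.7]
finger_gap: 0.0138
```

```bash
python3 -m crank '[[0,0.1,0,0,0,0,1],[-0.01,0.1,0,0,0,0,1],[0,0.1,0,0,0,0,1]]'
python3 -m crank '[[0,0.1,0,0,0,0,1],[0,0.1,0,0,0,0,1]]'
python3 -m crank '[[0,0.1,0,0,0,0,1],[0,0.05,0,0,0,0,1]]'
```

```text
time_s: 20.8
ee_pos: [0.6246, 0.008, 0.1008]
orientation: [0.001, -0.016, 1.0, 0.001]
force: [0.1, -2.3, -0.8]
finger_gap: 0.0136
time_s: 21.05
ee_pos: [0.6246, 0.0101, 0.1007]
orientation: [0.001, -0.016, 1.0, 0.001]
force: [0.3, -2.1, -0.8]
finger_gap: 0.0139
time_s: 21.3
ee_pos: [0.6246, 0.0112, 0.1008]
orientation: [0.001, -0.016, 1.0, 0.001]
force: [-0.1, -4.6, -0.5]
finger_gap: 0.0135
```

```bash
python3 -m crank '[[0,0.05,0,0,0,0,1],[0,0,0,0,0,0,1]]'
python3 -m crank '[[0,0.05,0,0,0,0,1],[0,0,0,0,0,0,1]]'
```

```text
time_s: 21.55
ee_pos: [0.6247, 0.0116, 0.1008]
orientation: [0.001, -0.016, 1.0, 0.001]
force: [-0.3, -5.1, -0.3]
finger_gap: 0.0137
time_s: 21.8
ee_pos: [0.6248, 0.0119, 0.1008]
orientation: [0.001, -0.016, 1.0, 0.001]
force: [-0.3, -6.0, -1.4]
finger_gap: 0.0134
```

Left edge seated (force rose to 6 N while the motion stalled). I back off and re-nudge the far edge gently from the near side.

```bash
python3 -m crank '[[0.01,-0.5,0,0,0,0,1],[0.05,-1.5,0,0,0,0,1],[0,-1.2,1,0,0,0,1],[0,0,2.5,0,0,0,1],[0,0,2.5,0,0,0,1]]'
python3 -m crank '[[-1.2,1.3,0,0,0,-0.175,1],[-1.2,1.3,0,0,0,-0.175,1],[-1.2,1.3,0,0,0,-0.175,1],[-1.2,1.3,0,0,0,-0.175,1],[-1.2,1.3,0,0,0,-0.175,1]]'
python3 -m crank '[[-1.2,1.3,0,0,0,-0.175,1],[-1.2,1.3,0,0,0,-0.175,1],[-0.8,1.3,0,0,0,-0.175,1],[-0.8,1.4,0,0,0,-0.173,1],[0,0,0,0,0,0,1]]'
python3 - <<'E'
from station import ctrl
import cv2
from h import *
np.set_printoptions(precision=4,suppress=True)
st=ctrl.sense(); s=ctrl.snapshot("wrist"); cv2.imwrite("pics/w5.png",s.pop("frame")[:,:,::-1])
np.savez("w5.npz",p=st["ee_pos"],q=st["orientation"],**s)
print(R.from_quat(np.r_[st["orientation"][1:],st["orientation"][0]]).as_matrix(),st["force"],st["ee_pos"],st["qpos"])
E
```

```text
time_s: 22.42
ee_pos: [0.6252, -0.0203, 0.1621]
orientation: [0.001, -0.015, 1.0, 0.002]
force: [0.4, 0.3, -1.6]
finger_gap: 0.0134
time_s: 23.05
ee_pos: [0.5649, 0.0454, 0.1615]
orientation: [0.002, 0.412, 0.911, 0.001]
force: [0.7, -0.1, -0.4]
finger_gap: 0.0134
time_s: 23.68
ee_pos: [0.5251, 0.0987, 0.1615]
orientation: [0.002, 0.696, 0.718, 0.001]
force: [1.0, -0.4, -1.1]
finger_gap: 0.0137
[[-0.0314  0.9995  0.0034]
 [ 0.9995  0.0314 -0.0014]
 [-0.0015  0.0034 -1.    ]] [ 0.983  -0.3988 -1.0652] [0.5251 0.0987 0.1615] [-0.0353  0.4046  1.445  -0.0013  1.2885 -0.0664]
```

View pics/w5.png

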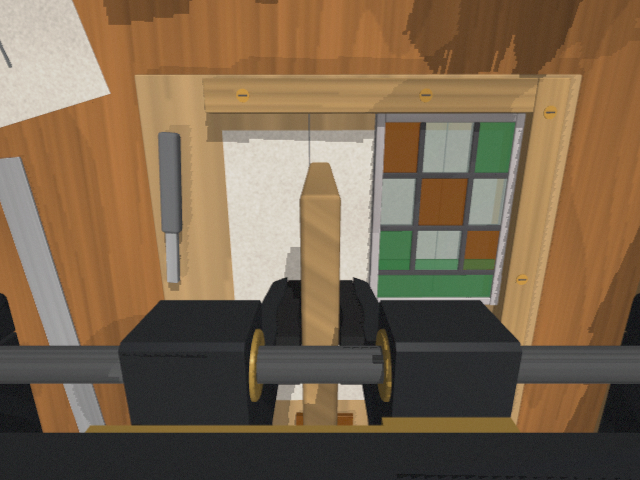

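The panel's left edge is tight against the left batten (row ~114). A thin dark strip remains between the far edge, (525,115)–(493,303), and the far batten. I give it a final gentle nudge.

```bash
python3 -m crank '[[0,0,-2.5,0,0,0,1],[0,0,-2.5,0,0,0,1],[0,0,-0.8,0,0,0,1],[0,0,-0.3,0,0,-0.001,1],[0,0,0,0,0,0,1]]'
python3 -m crank '[[1,0.03,0,0,0,0,1],[0.8,0.03,0,0,0,0,1],[0.6,0.02,0,0,0,0,1],[0.4,0.01,0,0,0,0,1],[0.3,0.01,0,0,0,0,1]]'
python3 -m crank '[[0.2,0,0,0,0,0,1],[0.2,0,0,0,0,0,1],[0.1,0,0,0,0,0,1],[0.1,0,0,0,0,0,1],[0.1,0,0,0,0,0,1]]'
```

```text
time_s: 24.35
ee_pos: [0.5257, 0.0983, 0.1004]
orientation: [0.002, 0.697, 0.717, 0.001]
force: [-0.0, -0.2, -0.4]
finger_gap: 0.0134
time_s: 24.98
ee_pos: [0.5564, 0.0995, 0.0997]
orientation: [0.002, 0.697, 0.717, 0.0]
force: [0.4, 0.5, -1.4]
finger_gap: 0.0134
time_s: 25.6
ee_pos: [0.5632, 0.0995, 0.0998]
orientation: [0.002, 0.697, 0.717, 0.0]
force: [-0.6, 1.0, -1.5]
finger_gap: 0.0133
```

```bash
python3 -m crank '[[0.1,0,0,0,0,0,1],[0.1,0,0,0,0,0,1]]'
python3 -m crank '[[0.05,0,0,0,0,0,1],[0.05,0,0,0,0,0,1]]'
python3 -m crank '[[0.05,0,0,0,0,0,1],[0,0,0,0,0,0,1]]'
```

```text
time_s: 25.85
ee_pos: [0.5649, 0.0995, 0.0997]
orientation: [0.001, 0.697, 0.717, -0.0]
force: [-2.0, -0.9, 0.4]
finger_gap: 0.0135
time_s: 26.1
ee_pos: [0.5656, 0.0995, 0.0996]
orientation: [0.001, 0.697, 0.717, -0.0]
force: [-3.2, -1.0, 1.0]
finger_gap: 0.0134
time_s: 26.35
ee_pos: [0.566, 0.0995, 0.0996]
orientation: [0.001, 0.697, 0.717, -0.0]
force: [-4.8, -0.6, 1.1]
finger_gap: 0.0132
```

```bash
python3 -m crank '[[0.05,0,0,0,0,0,1],[0,0,0,0,0,0,1]]'
python3 -m crank '[[-0.5,-0.02,0,0,0,0,1],[-1.5,-0.05,0,0,0,0,1],[-2,-0.06,1,0,0,0,1],[0,0,2.5,0,0,0,1],[0,0,4,0,0,0,1]]'
python3 -m crank '[[2.5,0,2,0,0,0,1],[5,0,0,0,0,0,1],[0,-2,0,0,0,0,1],[0,0,0,0,0,0,1]]'
python3 - <<'E'
from station import ctrl
import cv2
from h import *
np.set_printoptions(precision=4,suppress=True)
st=ctrl.sense(); s=ctrl.snapshot("wrist"); f=s.pop("frame"); cv2.imwrite("pics/w6.png",f[:,:,::-1])
np.savez("w6.npz",p=st["ee_pos"],q=st["orientation"],**s)
c=wristcam(s,st["ee_pos"],st["orientation"])
cr=np.array([[.687,.1875,.012],[.567,.184,.012],[.692,.02,.012]]); uv=proj(c,cr); print(uv, st["ee_pos"])
t=ctrl.snapshot("top")["frame"];cv2.imwrite("pics/top6.png",t[:,:,::-1])
x0=int(uv[:,0].min())-40;y0=int(uv[:,1].min())-30
a=f[max(y0,0):max(y0,0)+190,max(x0,0):max(x0,0)+240,::-1]
b=t[125:225,230:370,::-1]
A=cv2.resize(a,None,fx=2.5,fy=2.5,interpolation=cv2.INTER_CUBIC); print(max(x0,0),max(y0,0),A.shape)
cv2.imwrite("pics/m6.png",A); cv2.imwrite("pics/t6.png",cv2.resize(b,None,fx=4,fy=4))
E
```

```text
time_s: 26.6
ee_pos: [0.5663, 0.0995, 0.0996]
orientation: [0.001, 0.697, 0.717, -0.001]
force: [-5.8, -0.5, 2.1]
finger_gap: 0.0136
time_s: 27.22
ee_pos: [0.5272, 0.0982, 0.1752]
orientation: [0.002, 0.697, 0.717, 0.0]
force: [0.7, -0.4, -0.8]
finger_gap: 0.0137
time_s: 27.72
ee_pos: [0.6021, 0.0771, 0.1945]
orientation: [0.002, 0.698, 0.716, 0.0]
force: [0.1, 0.0, -1.7]
finger_gap: 0.0135
[[418.1173  87.9692]
 [283.2816  88.4413]
 [406.1715 264.316 ]] [0.6021 0.0771 0.1945]
243 57 (475, 600, 3)
```

View pics/m6.png

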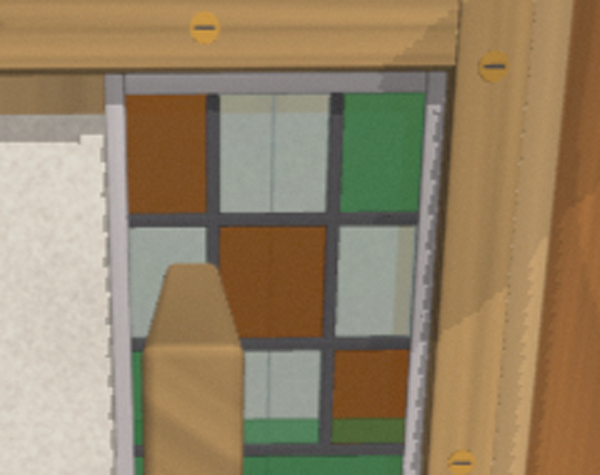

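The panel sits tight in the corner in the crop: FL is at (443,73), the left edge lies on the batten along row 72, and a uniform shaded strip (the batten's face) runs along the far edge. A quick numeric check:

```bash
python3 - <<'E'
from h import *
np.set_printoptions(precision=4,suppress=True)
w=np.load("w6.npz"); c=wristcam(w,w["p"],w["q"])
g=lambda P,z:back(c,np.array(P)/2.5+[243,57],z)[:,:2]
print("panel far edge",g([(445,75),(420,470)],.02)); print("batten far top edge",g([(455,72),(429,470)],.03))
print("panel left",g([(106,74),(445,73)],.02)); print("batten left top",g([(106,70),(445,67)],.03))
E
```

```text
panel far edge [[0.6874 0.1875]
 [0.6927 0.0433]]
batten far top edge [[0.6881 0.1873]
 [0.6934 0.0466]]
panel left [[0.5696 0.1847]
 [0.6873 0.1881]]
batten left top [[0.5705 0.1849]
 [0.6845 0.1888]]
```

Gaps are under 1 mm, and the paddle's image in the hand is unchanged, so it hasn't slipped. Now I return it to the rest.

```bash
python3 -m crank '[[-2.37,-4.43,0,0,0,0,1],[-2.37,-4.43,0,0,0,0,1],[-2.37,-4.43,0,0,0,0,1],[-2.37,-4.43,0,0,0,0,1],[-2.37,-4.43,0,0,0,0,1]]' >/dev/null
python3 -m crank '[[-2.37,-4.43,0,0,0,0,1],[-2.37,-4.43,0,0,0,0,1],[-2.37,-4.43,0,0,0,0,1],[-2.37,-4.43,0,0,0,0,1],[0,0,0,0,0,0,1]]'
python3 -m crank '[[0,-1,0,0.0122,-0.152,0.0125,1],[0,-1,0,0.0122,-0.152,0.0125,1],[0,-1,-0.5,0.0122,-0.152,0.0125,1],[0,-1,-0.5,0.0122,-0.152,0.0125,1],[0,0,0,0,0,0,1]]'
python3 - <<'E'
from station import ctrl
from h import *
st=ctrl.sense(); r=R.from_quat(np.r_[st["orientation"][1:],st["orientation"][0]])
g=R.from_quat([.647,.701,.221,.204]); w=np.load("w1.npz");g1=R.from_quat(np.r_[w["q"][1:],w["q"][0]])
print((np.array([.3893,-.3621,.1820])-st["ee_pos"])*100,(g*r.inv()).as_rotvec(),(g1*r.inv()).as_rotvec())
E
```

```text
time_s: 29.08
ee_pos: [0.3876, -0.3222, 0.195]
orientation: [0.002, 0.698, 0.716, 0.0]
force: [0.1, 0.7, -1.7]
finger_gap: 0.0136
time_s: 29.7
ee_pos: [0.3881, -0.3598, 0.184]
orientation: [0.198, 0.648, 0.699, 0.226]
force: [0.1, -0.2, -1.3]
finger_gap: 0.0134
[ 0.12456677 -0.23177627 -0.19971618] [-0.0165102  -0.00115273 -0.00095163] [-0.01701332  0.00108445 -0.00084535]
```

```bash
python3 -m crank '[[0.12,-0.23,-0.2,-0.0165,-0.001,-0.001,1],[0,0,0,0,0,0,1],[1.144,0.092,-1.638,0,0,0,1],[1.144,0.092,-1.638,0,0,0,1],[0,0,0,0,0,0,1]]'
python3 -m crank '[[0.57,0.046,-0.82,0,0,0,1],[0.57,0.046,-0.82,0,0,0,1],[0.57,0.046,-0.82,0,0,0,1],[0,0,0,0,0,0,1]]'
python3 -m crank '[[0.57,0.046,-0.82,0,0,0,1],[0.57,0.046,-0.82,0,0,0,1],[0.29,0.023,-0.41,0,0,0,1],[0,0,0,0,0,0,1]]'
```

```text
time_s: 30.32
ee_pos: [0.4138, -0.3598, 0.1496]
orientation: [0.204, 0.645, 0.703, 0.221]
force: [-0.7, 0.2, -1.5]
finger_gap: 0.0136
time_s: 30.82
ee_pos: [0.4303, -0.3592, 0.1247]
orientation: [0.205, 0.646, 0.702, 0.221]
force: [0.6, 0.6, -1.5]
finger_gap: 0.0135
time_s: 31.32
ee_pos: [0.4445, -0.3582, 0.1045]
orientation: [0.205, 0.646, 0.702, 0.221]
force: [0.8, -0.4, -2.1]
finger_gap: 0.0137
```

```bash
python3 -m crank '[[0.06,0.02,-0.15,0,0,0,1],[0.07,0.02,-0.15,0,0,0,1],[0.05,0.02,-0.09,0,0,0,1],[0,0,0,0,0,0,1]]'
python3 -m crank '[[0.03,0,-0.05,0,0,0,1],[0,0,0,0,0,0,1]]'
```

```text
time_s: 31.82
ee_pos: [0.4462, -0.3578, 0.101]
orientation: [0.205, 0.646, 0.702, 0.221]
force: [-0.6, -0.8, -1.9]
finger_gap: 0.0137
time_s: 32.08
ee_pos: [0.4465, -0.3578, 0.1005]
orientation: [0.205, 0.646, 0.702, 0.221]
force: [0.1, 0.2, -2.4]
finger_gap: 0.0134
```

```bash
python3 -m crank '[[0.02,0,-0.05,0,0,0,1],[0,0,0,0,0,0,1]]'
python3 -m crank '[[0.02,0,-0.04,0,0,0,1],[0,0,0,0,0,0,1]]'
python3 - <<'E'
from station import ctrl
from h import *
st=ctrl.sense();print(st["ee_pos"],st["force"],st["moment"])
E
```

```text
time_s: 32.33
ee_pos: [0.4467, -0.358, 0.1002]
orientation: [0.205, 0.646, 0.702, 0.22]
force: [-2.1, -0.4, -0.1]
finger_gap: 0.0135
time_s: 32.58
ee_pos: [0.4467, -0.358, 0.1002]
orientation: [0.206, 0.645, 0.702, 0.22]
force: [-6.8, 0.3, 6.7]
finger_gap: 0.0136
[ 0.44673397 -0.35801405  0.10015199] [-6.78791476  0.274776    6.71241636] [0.19274832 0.45394836 0.11698608]
```

Seated on the floor of the slot, at the same pose as at the grasp. I release and withdraw along the slant.

```bash
python3 -m crank '[[-0.02,0,0.03,0,0,0,0.5],[0,0,0,0,0,0,0],[0,0,0,0,0,0,-1],[0,0,0,0,0,0,-1],[0,0,0,0,0,0,-1]]'
python3 -m crank '[[0,0,0,0,0,0,-1],[0,0,0,0,0,0,-1],[0,0,0,0,0,0,-1],[0,0,0,0,0,0,-1],[0,0,0,0,0,0,-1]]'
python3 -m crank '[[-0.57,-0.046,0.82,0,0,0,-1],[-1.144,-0.092,1.638,0,0,0,-1],[-1.144,-0.092,1.638,0,0,0,-1],[-1.144,-0.092,1.638,0,0,0,-1],[-1.144,-0.092,1.638,0,0,0,-1]]'
python3 -m crank '[[-1.144,-0.092,1.638,0,0,0,-1],[0,0,3,0,0,0,-1],[0,0,3,0,0,0,-1],[0,0,0,0,0,0,-1]]'
python3 - <<'E'
from station import ctrl
import cv2
from h import *
np.set_printoptions(precision=4,suppress=True)
st=ctrl.sense(); s=ctrl.snapshot("wrist"); f=s.pop("frame"); t=ctrl.snapshot("top")["frame"]
c=wristcam(s,st["ee_pos"],st["orientation"]); print(st["ee_pos"])
Rz=R.from_euler("z",.08).as_matrix(); foot=np.array([.497,-.3545,.03])
P=lambda x,y,z: foot+Rz@(x*np.array([.819,0,.574])+np.array([0,y,0])+z*np.array([-.574,0,.819]))
f=np.ascontiguousarray(f[:,:,::-1])
for u in proj(c,[P(sx*.007,sy*.052,.13) for sy in(1,-1) for sx in(-1,1)]): cv2.circle(f,tuple(int(round(a*16)) for a in u),24,(0,0,255),-1,shift=4)
a=cv2.resize(f[110:305,200:390],None,fx=2,fy=2,interpolation=cv2.INTER_CUBIC)
b=cv2.resize(np.ascontiguousarray(t[125:305,230:530,::-1]),(400,240),interpolation=cv2.INTER_CUBIC)
m=np.zeros((390,790,3),np.uint8); m[:,:380]=a[:390]; m[:240,385:785]=b; cv2.imwrite("pics/m7.png",m); cv2.imwrite("pics/top7.png",t[:,:,::-1])
E
```

```text
time_s: 33.2
ee_pos: [0.4467, -0.3578, 0.0999]
orientation: [0.205, 0.646, 0.702, 0.221]
force: [0.2, -0.4, -0.3]
finger_gap: 0.06
time_s: 33.83
ee_pos: [0.4467, -0.3578, 0.0999]
orientation: [0.205, 0.646, 0.702, 0.221]
force: [-0.1, 0.1, 0.3]
finger_gap: 0.0878
time_s: 34.45
ee_pos: [0.3945, -0.362, 0.1746]
orientation: [0.205, 0.646, 0.702, 0.22]
force: [-0.4, 0.5, -0.1]
finger_gap: 0.0882
time_s: 34.95
ee_pos: [0.3836, -0.3634, 0.2521]
orientation: [0.207, 0.645, 0.702, 0.219]
force: [-0.4, 0.3, -1.0]
finger_gap: 0.0883
[ 0.3836 -0.3634  0.2521]
```

View pics/m7.png

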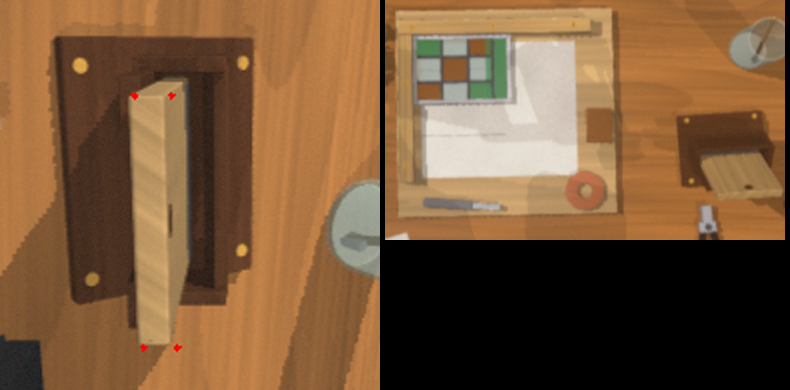

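The paddle stands in the rest as it did before, with the same ~2 px offset from the model markers. The panel is square in the corner, and the offcut, foil roll, cutter, pliers and jar have not moved. Handing in.

```bash
python3 -c "
from station import ctrl
print(ctrl.close_job())"
```

```text
the job is handed in; nothing more can be done
None
```

The panel is square in the corner of the two battens, the paddle is back in its rest, and I handed the job in at about 35 s of the 69 s allowed.

- **Pushing:** With the paddle upright I pushed the panel onto the far batten, then onto the left batten, then nudged the far edge once more. The sensed force stayed at about 7 N or less throughout.
- **Panel fit:** The wrist picture puts its far and left edges within about 1 mm of the battens. The camera calibration is only good to about 2 mm, so the force rise at each batten is the better evidence of contact.
- **Paddle:** I set it down on the floor of the slot at the pose where I gripped it and released it. The last picture shows it standing as before.
- **Other things on the bench:** The offcut, foil roll, cutter, pliers and jar look unmoved in the last top view. I did not compare the items outside that crop, but the arm's path kept away from them.
- **Disagreement:** The first two measurements of the panel's position differed by about 7 mm in y. I went by contact force and the later close pictures instead.

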